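Clamp a freshly glued pine box

TASK

Stand the freshly glued little pine box upright between the two jaw pads of the bar clamp lying on the newspaper, its end panels facing the pads, and let go of it. Then take the clamp's pistol grip and trigger together in the hand and pump the trigger, bringing the jaw in with the trigger only (do not push the sliding jaw), until both pads press the box firmly; stop before the thin box is crushed, and leave the other things on the table alone. Finish while holding: keep the hand closed round grip and trigger, the trigger squeezed and the pressure on the box.

Things in the scene. Friction and masses are not known exactly. Their poses are not given: they have to be found in the camera images.
- clamp: one-hand ratchet bar clamp, black nylon on a toothed steel bar, loose on its side, 31 mm thick, 0.6 kg. Origin: on the table under the bar's centre line, level with the near pad's face. z up; +y along the bar from near to far pad; jaws point to +x (tips at 94 mm), pistol grip to -x (end at 138 mm). Pads' centre line: x = 70 mm. Housing: y -74 to -14 mm. Bar 20 mm wide (x), centre 15.5 mm high
- grip: the fixed pistol grip of the clamp, 106 mm long (clamp x), 24 mm thick (clamp y), 31 mm high, lying on the table. Origin at its middle (clamp frame x -80, y -62, z 15.5 mm), axes as the clamp's; its back is the -y side (clamp y = -74 mm). The trigger stands off its +y side
- trigger_blade: the trigger: a smooth black lever 11 mm thick, 19 mm high, beside the grip on its +y side, free end 89 mm from the bar. Origin in its middle, 65 mm from the bar. There its outer face is 54 mm from the grip's back when released, 36 mm when squeezed home. Squeezed together with the grip in one hand; springs back (4 N released, 6 N squeezed home, plus about 0.7 of the force on the box)
- trigger (a joint): trigger angle in rad: 0 released, 0.174 squeezed home (hard stop); the blade's middle moves 100 mm per rad
- jaw (a joint): how far the sliding jaw is drawn in along the bar, in m, growing as the clamp closes. Opening between the unpressed pads = 0.124 minus this. Each full squeeze draws it in 6 mm (one tooth, the first up to 8) and the ratchet keeps it while the trigger is let out fully; a part squeeze draws 49 mm per rad of trigger after 2 to 3 mm of slack, and under load slips back if let out before the tooth
- sliding_jaw: the moving jaw at the end of the bar, black nylon, 31 mm high; its arm reaches 94 mm (clamp +x) from the bar. Origin on the table under the bar's centre line, level with the face of the unpressed far pad; axes as the clamp's
- pad_near: soft grey rubber pad on the housing's jaw, 36 wide x 13 thick x 27 mm high. Origin: middle of its face, 15.5 mm above the table. It gives 1 mm per 5 N, at most 10 mm
- pad_far: the same soft pad on the sliding jaw; origin at the middle of its face. With the box between both pads the pressure is 2.5 N for each mm by which the opening (see jaw) is less than the box's length
- pine_box: small open-topped box of thin pine, 84 mm long (its x), 50 mm wide (its y), 45 mm high, walls 6 mm, 0.1 kg. Origin: centre of its underside, z up. The pads press on its two 50 x 45 mm end panels, along its 84 mm length. A firm press is 10 to 30 N; above 40 N the joints give way
- glue_bottle: yellow squeeze bottle of glue, standing, 44 mm across, 145 mm high; leave alone
- crayon_tray: white tray of crayons, 85 x 160 x 20 mm; leave alone
- tape_roll: roll of brown paper tape lying flat, 84 mm across, 24 mm high; leave alone
Not all that is in view belongs to the job. There is more than one size of the pine_box; the job needs the middle-sized.

How it is judged (in metres and radians):
On the way, in this order (a step that is already met when the one before it is completed fails the run):
1. the box stands upright between the two pads, end panels towards them, and has been let go (x of pine_box in the frame of clamp between 0.052 and 0.088 m and y of pine_box in the frame of clamp between 0.035 and 0.09 m and angle between the x axis of pine_box and the y axis of clamp, either way round below 0.25 rad and angle between pine_box's own z axis and vertical below 0.1 rad and height (world z) of pine_box below 0.006 m and contact force between the fingers and pine_box below 0.2 N), for 0.3 s.
2. the trigger is pumped until both pads bear on the box (contact force between each of pad_near, pad_far and pine_box above 2 N and contact force between the fingers and trigger_blade above 1 N), for 0.1 s.
At the end, for the whole second after the job is handed in: both pads press on the box's ends with 8 to 40 N; box upright (0.12 rad), in line with the bar (0.15 rad), within 20 mm of the pads' centre line, still and untouched by the hand; fingers still hold grip and trigger (over 2 N on each), trigger squeezed over 0.03 rad (contact force between pad_near and pine_box between 8 and 40 N and contact force between pad_far and pine_box between 8 and 40 N and x of pine_box in the frame of clamp between 0.05 and 0.09 m and angle between the x axis of pine_box and the y axis of clamp, either way round below 0.15 rad and angle between pine_box's own z axis and vertical below 0.12 rad and contact force between the fingers and trigger_blade above 2 N and contact force between the fingers and grip above 2 N and value of joint trigger above 0.03 rad and contact force between the arm and pine_box below 0.2 N and linear speed of pine_box below 0.02 m/s); the arm keeps its last pose, push and grip.
It fails at once if the box is crushed (a pad presses on it with more than 40 N) (contact force between any of pad_near, pad_far and pine_box above 40 N).
It fails at once if the hand pushes the sliding jaw (contact force between the arm and sliding_jaw above 3 N).
It fails at once if another thing on the table is disturbed (distance of any of glue_bottle, crayon_tray, tape_roll from where it was at the start of the episode above 0.03 m).
It also fails if it takes over 64 s, if anything falls off the work surface, if the arm or the gripper's body presses on something with over 40 N, if the wrist force passes 120 N, or if a joint passes its speed limit or range.

ROBOT

A 6-joint arm with a two-finger parallel gripper is mounted at the origin on the work surface. World frame = base frame: x ahead of the robot, y to its left, z up, the work surface at z = 0. Lengths are in m, angles in degrees, forces in N, time in s.
With the tool pointing down it reaches from about 0.25 to 0.725 m from the base axis. Payload 9.7 kg.
Tool frame: the origin (TCP) lies on the centre line of the jaws, within the pads' length; the fingertips stand 19 mm ahead of it and the grasp point (between the pads) is the TCP (bot.tcp_to_tips is the z of the fingertips in the tool frame, in m); z points along the fingers, y is the line along which they close (so a half turn about z gives the same grasp; the last joint's range is limited). The gripper opens to 85 mm and grips with 20 to 120 N. Pads are 22 mm wide; open, the fingers measure 114 mm over their backs; the gripper's body (76 mm by 85 mm) begins 54 mm behind the grasp point. The pads swing forward as they close: fully open they stand 13 mm farther back than shut.
Start: joints at [70.703, 4.979, 10.078, 95.1, 0, 90], TCP at [0.182, 0.519, 0.25] pointing down, gripper open.
Joint ranges: [-179.16, 179.16], [-48.56, 103.87], [-65.8, 70.77], [-126.05, 130.52], [-82.76, 87.17], [-180, 180]. Speed limits (degrees/s): [127.2, 127.2, 147.25, 180, 180, 180].

INTERFACE

Orientations are given as [roll, pitch, yaw] about the fixed x, y, z axes, in that order (R = Rz(yaw) Ry(pitch) Rx(roll)).
In Python, from workcell import bot gives the robot as it stands. The module is installed in compiled form; this text tells all that it offers.
- The arm moves only by the tool play_rows, never from a script. Its argument "increments" is a list of rows, each an object with "slide": the shift along the tool's x, y, z in mm, a list of three; "angular": the turn, a rotation vector about the tool's x, y, z in degrees, a list of three; "claw": the opening, from -1 (shut) to 1 (fully open). In form: [{"slide": [x, y, z], "angular": [rx, ry, rz], "claw": claw}, ...]. A call has 1 to 8 rows; each row shifts and turns the commanded pose from where the row before left it, along the tool's axes as they then stand; what a row does not reach is not made up. A row lasts 1/10 s, in which the tool goes at most 50 mm and 8.59 degrees, less where a joint would pass 70% of its speed; a pose out of reach is approached as far as the arm can. A call is refused whole if a number of a shift passes 50 or a number of a turn 8.59, either way. A call with a gripper value outside its range is refused whole. The fingers move at their own pace and stop on an object; "squeeze" is the grip in N (left out, the last holds). Time passes only in rows, so rows that do not move let the fingers close. It gives the time, the measured TCP pose, the force, the opening and the grip force at its end, in the units of the state.
- bot.get_obs(): the state, without advancing time (a new reading comes with each control period).
- bot.camera(name): name is "scene" or "top"; returns the picture (400x640x3 uint8, red, green, blue); there is no depth.
- bot.camera_info(name): a dict with "fovy" (degrees; the focal length in pixels is half the picture's height over the tangent of half this angle, whatever the lens; pixels are square), "cx", "cy" (the principal point, pixels), "k1" (the pictures are not rectified: a ray, as slopes to the right and down, at radius r is drawn at 1 + k1 r^2 times it, then the intrinsics apply), "R" (3x3) and "t" (3): a world point X has camera coordinates R X + t. Camera axes: x right, y down, z forward; pixel columns grow to the right and rows downward; lengths in m; the calibration is good to about 2 mm. A picture is of the moment at which its call begins. camera_info takes no time and is no camera call.
- bot.job_done(): hands the job in; it is judged then, once.
The state is a dict: "time": time; "q": joint angles; "qd": joint speeds; "joint_efforts": joint torques, N m; "ee_pos": TCP position; "tcp_rot": TCP orientation; "wrist_force": force on the tool from outside, world axes, zero at the start; "torque": the same for the moment, N m; "opening": finger opening in m; "grasp_force": force on a finger pad.
Only numpy, scipy, OpenCV 4.12 (cv2) and the standard library are available. Lean on these libraries where they do the work, as an engineer would, in place of code of your own. Each camera call takes 0.05 s, during which the arm holds its last target. There are 200 camera calls.

## Working session

There is one attempt and no reset: what is moved stays moved. The work goes in short steps, Python scripts to look and compute and a tool call to move; the robot and the scene stay as the last step left them, time stands still between calls to the robot, and variables do not carry over. Pictures are saved under pics/ and viewed, at most 10 in all, crops included, and the job is handed in when it is done.

Besides the shell and the picture viewer there is one more tool, called after ">>>" by a JSON object that holds its "name" and its "arguments". play_rows: Moves the arm, as the interface text tells. Its arguments: {"type":"object","properties":{"increments":{"type":"array"},"squeeze":{"type":"number"}},"required":["increments"]}

```bash
mkdir -p pics; cat > h.py <<'E'
import numpy as np, cv2
from workcell import bot
def save(n,f): 
    im=bot.camera(n); cv2.imwrite(f,im[:,:,::-1]); return im
def ray(n,u,v):
    c=bot.camera_info(n); f=200/np.tan(np.radians(c['fovy'])/2)
    K=np.array([[f,0,c['cx']],[0,f,c['cy']],[0,0,1.]])
    p=cv2.undistortPoints(np.array([[[u,v]]],float),K,np.array([c['k1'],0,0,0.]))[0,0]
    # forward model 1+k1 r^2 with r of the true ray = opencv k1
    R=np.array(c['R']);t=np.array(c['t']); return -R.T@t, R.T@np.array([p[0],p[1],1])
def onz(n,u,v,z):
    o,d=ray(n,u,v); return o+d*(z-o[2])/d[2]
def proj(n,X):
    c=bot.camera_info(n); f=200/np.tan(np.radians(c['fovy'])/2)
    p=np.array(c['R'])@np.array(X)+np.array(c['t']); s=p[:2]/p[2]; s=s*(1+c['k1']*(s@s))
    return s*f+np.array([c['cx'],c['cy']])
E
python3 - <<'E'
from h import *
a=save('top','pics/top.png');b=save('scene','pics/scene.png')
for n in('top','scene'):
    c=bot.camera_info(n);print(n,c['fovy'],c['cx'],c['cy'],c['k1'],-np.array(c['R']).T@c['t'],np.round(c['R'],2).tolist())
print(bot.get_obs())
E
```

```text
top 46.83302638836289 322.2393822263476 202.6972531030837 -0.022610934917140713 [ 0.40090474 -0.06559947  1.3349323 ] [[0.0, -1.0, 0.0], [-1.0, -0.0, -0.07], [0.07, -0.0, -1.0]]
scene 57.87295218801875 322.7552580643696 200.1238670744852 -0.060910834877518485 [ 0.95109237 -0.55393706  0.92689116] [[0.75, 0.66, -0.01], [0.51, -0.59, -0.63], [-0.42, 0.47, -0.78]]
{'time': 0.1, 'q': array([ 7.07022259e+01,  5.00706101e+00,  1.00401491e+01,  9.51000597e+01,
       -1.44879759e-03,  9.00016438e+01]), 'qd': array([-0.13308119, -0.12298117,  0.02800444,  0.01639174, -0.00665194,
       -0.09361053]), 'joint_efforts': array([ 1.47712954e-04, -5.21562696e+01,  4.65653157e+01,  1.59626640e-02,
        6.45284513e-05, -6.34527684e-07]), 'ee_pos': array([0.18170916, 0.51892419, 0.24967282]), 'tcp_rot': array([-1.79933028e+02,  1.45071801e-03,  1.60700584e+02]), 'wrist_force': array([ 1.24986181,  0.30040933, -0.60237085]), 'torque': array([ 0.0285426 , -0.03166987, -0.02028163]), 'grasp_force': 0.0, 'opening': 0.08536379841629425}
```

View pics/top.png

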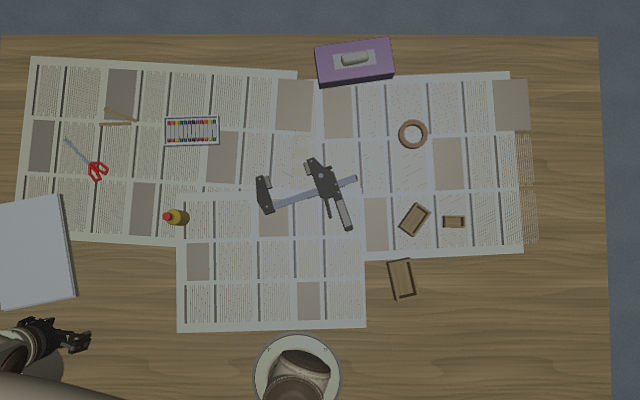

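View pics/scene.png

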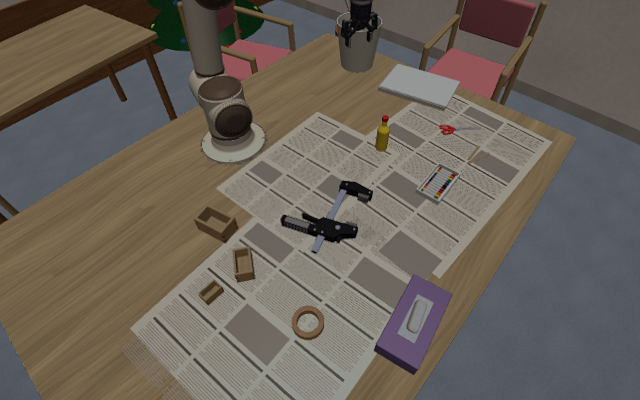

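Top view: the clamp's housing is at about (325,180), its sliding jaw at (264,195) and its grip end at (350,228). The three boxes are at (414,220), (453,222) and (401,279). The bottle is at (177,216), the tray at (192,130) and the tape at (412,134).

```bash
python3 - <<'E'
from h import *
im=cv2.imread('pics/top.png')
c=cv2.resize(im[145:305,245:475],None,fx=3.45,fy=3.45,interpolation=cv2.INTER_CUBIC)
c=np.clip(c.astype(float)*1.8,0,255).astype(np.uint8)
cv2.imwrite('pics/crop.png',c)
hsv=cv2.cvtColor(im,cv2.COLOR_BGR2HSV)
for (u,v) in [(414,220),(453,222),(401,279)]:
    print(hsv[v,u],hsv[v-14:v+15:4,u].tolist())
E
```

```text
[ 20  77 109] [[19, 81, 104], [20, 75, 109], [20, 79, 113], [19, 77, 112], [19, 80, 109], [18, 79, 116], [20, 59, 52], [20, 87, 111]]
[ 19  80 109] [[30, 9, 140], [36, 10, 130], [20, 75, 98], [21, 83, 107], [19, 83, 105], [38, 8, 127], [38, 8, 129], [42, 9, 141]]
[ 20  84 109] [[19, 87, 106], [20, 82, 106], [19, 84, 109], [20, 83, 111], [21, 85, 108], [20, 84, 112], [20, 89, 112], [20, 89, 109]]
```

View pics/crop.png

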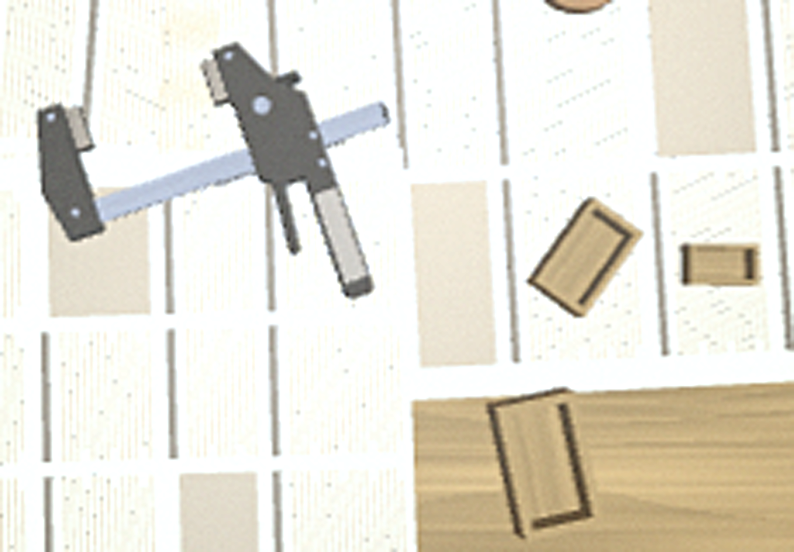

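The crop shows the middle-sized box with rim corners at crop (590,198), (642,232) and (583,317). The near pad face runs (203,62)-(215,103) and the far pad face (83,107)-(92,148). The bar runs (100,210)-(388,112), the grip end is at (358,292), and the trigger tip is at (295,250).

```bash
python3 - <<'E'
from h import *
im=cv2.imread('pics/top.png'); hsv=cv2.cvtColor(im,cv2.COLOR_BGR2HSV)
H,S,V=[hsv[...,i].astype(int) for i in range(3)]
def roi(m,u0,v0,u1,v1):
    k=np.zeros(m.shape,np.uint8);k[v0:v1,u0:u1]=m[v0:v1,u0:u1]
    n,l,s,c=cv2.connectedComponentsWithStats(k); i=1+np.argmax(s[1:,4]); return (l==i).astype(np.uint8)
m=roi((S>45)&(H<30),392,195,436,242)
print('box area',m.sum())
cn=max(cv2.findContours(m,0,2)[0],key=cv2.contourArea)
a=cv2.boxPoints(cv2.minAreaRect(cn)); print(a.round(1).tolist())
T=lambda p,z: onz('top',p[0]/3.45+245-.36,p[1]/3.45+145-.36,z)
cs=[T(p,.045) for p in((590,198),(642,232),(583,317))]
print('box',np.round(cs,4).tolist(),[np.linalg.norm(cs[i]-cs[i+1]).round(4) for i in(0,1)],'c',(cs[0]+cs[2])/2)
A=[onz('top',*p,.022) for p in a]; print('rectmid',np.mean(A,0),[np.linalg.norm(A[i]-A[i+1]) for i in(0,1)])
b=roi((H>100)&(H<130)&(S>30)&(V>70),262,165,362,215)
v,u=np.nonzero(b); print('bar px',len(u))
P=np.array([onz('top',x,y,.018) for x,y in zip(u,v)])[:,:2]
vx,vy,x0,y0=cv2.fitLine(P.astype(np.float32),2,0,.01,.01).ravel()
d=np.array([vx,vy]); d*=np.sign(d[1]); n=np.array([d[1],-d[0]]); p0=np.array([x0,y0])
print('bar d',d,'yaw of +y',np.degrees(np.arctan2(d[1],d[0]))-90,p0)
f=lambda p,z:(lambda q:((q-p0)@n, (q-p0)@d))(T(p,z)[:2])
for nm,p,z in[('nearA',(203,62),.029),('nearB',(215,103),.029),('farA',(83,107),.029),('farB',(92,148),.029),('jawtipN',(235,43),.031),('jawtipF',(50,104),.031),('gripend',(358,296),.031),('bar0',(100,210),.018),('bar1',(388,112),.018),('trig',(294,252),.025),('grip left top',(314,196),.031),('grip rt low',(372,285),.031)]:
    print(nm,np.round(f(p,z),4))
y=np.mean([f(p,.029)[1] for p in((203,62),(215,103))]); print('origin',p0+d*y)
E
```

```text
box area 593
[[397.0, 226.3000030517578], [415.3999938964844, 201.0], [431.1000061035156, 212.5], [412.70001220703125, 237.6999969482422]]
box [[0.4924, -0.3322, 0.045], [0.4648, -0.3742, 0.045], [0.3959, -0.3254, 0.045]] [np.float64(0.0503), np.float64(0.0845)] c [ 0.4441113  -0.32877873  0.045     ]
rectmid [ 0.44454512 -0.33192215  0.022     ] [np.float64(0.08966812036926021), np.float64(0.05512913989255957)]
bar px 290
bar d [-0.33085486  0.94368166] yaw of +y 19.320671 [0.504784   0.00691509]
nearA [ 0.0873 -0.0555]
nearB [ 0.0518 -0.0537]
farA [0.0845 0.0502]
farB [0.0499 0.0542]
jawtipN [ 0.0933 -0.0856]
jawtipF [0.0955 0.075 ]
gripend [-0.1369 -0.1121]
bar0 [0.0003 0.0653]
bar1 [-0.0011 -0.1873]
trig [-0.0856 -0.0748]
grip left top [-0.0478 -0.1052]
grip rt low [-0.1322 -0.1259]
origin [ 0.5228395  -0.04458378]
```

>>> {"name": "play_rows", "arguments": {"increments": [{"slide": [0, 0, 0], "angular": [0, 0, 8], "claw": 1}, {"slide": [0, 0, 0], "angular": [0, 0, 8.4], "claw": 1}]}}

```text
time: 0.3
ee_pos: [0.1817, 0.519, 0.2498]
tcp_rot: [-180.0, 0.0, 144.0]
wrist_force: [-0.9, -0.5, 0.1]
opening: 0.0854
grasp_force: 0.0
```

```bash
cat >> h.py <<'E'
from scipy.spatial.transform import Rotation as Ro
def to(target,yaw=None):
    s=bot.get_obs(); p=s['ee_pos']; R=Ro.from_euler('xyz',s['tcp_rot'],degrees=True)
    print('t',s['time'],'p',p.round(4),'rot',s['tcp_rot'].round(1),'q',s['q'].round(0),'F',s['wrist_force'].round(1),'op',round(s['opening'],4),s['grasp_force'])
    print('slide mm',(R.inv().apply(np.array(target)-p)*1000).round(1), 'rz', None if yaw is None else round((s['tcp_rot'][2]-yaw+180)%360-180,1))
E
python3 -c "
from h import *
to([.4443,-.3305,.25],144.3)"
```

```text
t 0.3 p [0.1817 0.519  0.2498] rot [-180.    0.  144.] q [ 71.   5.  10.  95.  -0. 107.] F [-0.9 -0.5  0.1] op 0.0854 0.0
slide mm [-7.119e+02 -5.327e+02  4.000e-01] rz -0.3
```

>>> {"name": "play_rows", "arguments": {"increments": [{"slide": [-35.6, -26.6, 0], "angular": [0, 0, 0], "claw": 1}, {"slide": [-35.6, -26.6, 0], "angular": [0, 0, 0], "claw": 1}, {"slide": [-35.6, -26.6, 0], "angular": [0, 0, 0], "claw": 1}, {"slide": [-35.6, -26.6, 0], "angular": [0, 0, 0], "claw": 1}, {"slide": [-35.6, -26.6, 0], "angular": [0, 0, 0], "claw": 1}, {"slide": [-35.6, -26.6, 0], "angular": [0, 0, 0], "claw": 1}, {"slide": [-35.6, -26.6, 0], "angular": [0, 0, 0], "claw": 1}]}}

```text
time: 1.0
ee_pos: [0.2754, 0.2208, 0.2501]
tcp_rot: [180.0, 0.0, 144.3]
wrist_force: [1.1, 0.4, -0.9]
opening: 0.0857
grasp_force: 0.0
```

>>> {"name": "play_rows", "arguments": {"increments": [{"slide": [-35.6, -26.6, 0], "angular": [0, 0, 0], "claw": 1}, {"slide": [-35.6, -26.6, 0], "angular": [0, 0, 0], "claw": 1}, {"slide": [-35.6, -26.6, 0], "angular": [0, 0, 0], "claw": 1}, {"slide": [-35.6, -26.6, 0], "angular": [0, 0, 0], "claw": 1}, {"slide": [-35.6, -26.6, 0], "angular": [0, 0, 0], "claw": 1}, {"slide": [-35.6, -26.6, 0], "angular": [0, 0, 0], "claw": 1}, {"slide": [-35.6, -26.6, 0], "angular": [0, 0, 0], "claw": 1}]}}

```text
time: 1.7
ee_pos: [0.3692, -0.0762, 0.2502]
tcp_rot: [180.0, 0.0, 144.3]
wrist_force: [1.4, 0.0, 0.4]
opening: 0.0853
grasp_force: 0.0
```

```bash
python3 -c "
from h import *
to([.4443,-.3305,.12],144.3)"
```

```text
t 1.7 p [ 0.3692 -0.0762  0.2502] rot [180.    0.  144.3] q [-12. -18. -11.  97.   0.  24.] F [1.4 0.  0.4] op 0.0853 0.0
slide mm [-209.4 -162.7  130.3] rz -0.0
```

>>> {"name": "play_rows", "arguments": {"increments": [{"slide": [-29.9, -23.2, 0], "angular": [0, 0, 0], "claw": 1}, {"slide": [-29.9, -23.2, 0], "angular": [0, 0, 0], "claw": 1}, {"slide": [-29.9, -23.2, 15], "angular": [0, 0, 0], "claw": 1}, {"slide": [-29.9, -23.2, 25], "angular": [0, 0, 0], "claw": 1}, {"slide": [-29.9, -23.2, 30], "angular": [0, 0, 0], "claw": 1}, {"slide": [-29.9, -23.2, 30], "angular": [0, 0, 0], "claw": 1}, {"slide": [-29.9, -23.2, 30], "angular": [0, 0, 0], "claw": 1}, {"slide": [0, 0, 0], "angular": [0, 0, 0], "claw": 1}]}}

```text
time: 2.5
ee_pos: [0.443, -0.3301, 0.1143]
tcp_rot: [-180.0, -0.4, 144.2]
wrist_force: [-1.0, 0.8, -1.0]
opening: 0.0855
grasp_force: 0.0
```

```bash
python3 -c "
from h import *
to([.4443,-.3305,.030],144.3)
s=save('scene','pics/s2.png')
c=s[200:330,150:350,::-1];c=np.clip(cv2.resize(c,None,fx=3.5,fy=3.5)*1.5,0,255).astype(np.uint8);cv2.imwrite('pics/s2c.png',c)"
```

```text
t 2.5 p [ 0.443  -0.3301  0.1143] rot [-180.    -0.4  144.2] q [-37.   5.  -5.  81.  -0.  -1.] F [-1.   0.8 -1. ] op 0.0855 0.0
slide mm [-1.9  0.5 84.3] rz -0.1
```

View pics/s2c.png

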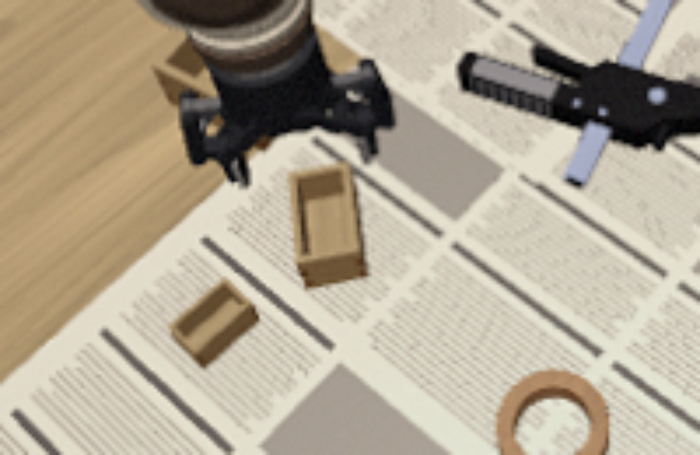

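The crop shows the gripper straddling the line above the middle box (crop (328,225)), with its neighbours clear. I'll descend and grasp.

>>> {"name": "play_rows", "arguments": {"increments": [{"slide": [-1, 0, 28], "angular": [0, 0, 0], "claw": 1}, {"slide": [0, 0, 28], "angular": [0, 0, 0], "claw": 1}, {"slide": [0, 0, 28], "angular": [0, 0, 0], "claw": 1}, {"slide": [0, 0, 0], "angular": [0, 0, 0], "claw": 1}, {"slide": [0, 0, 0], "angular": [0, 0, 0], "claw": 0}, {"slide": [0, 0, 0], "angular": [0, 0, 0], "claw": -0.2}, {"slide": [0, 0, 0], "angular": [0, 0, 0], "claw": -0.2}, {"slide": [0, 0, 0], "angular": [0, 0, 0], "claw": -0.2}], "squeeze": 20}}

```text
time: 3.35
ee_pos: [0.4462, -0.3293, 0.0387]
tcp_rot: [180.0, 0.2, 144.3]
wrist_force: [-0.7, 1.1, 7.4]
opening: 0.0496
grasp_force: 22.3
```

```bash
python3 -c "
from h import *
to([.4443,-.3305,.030],144.3)"
```

```text
t 3.35 p [ 0.4462 -0.3293  0.0387] rot [180.    0.2 144.3] q [-36.   7. -12.  72.   0.  -1.] F [-0.7  1.1  7.4] op 0.0496 22.268933951854706
slide mm [ 0.9 -2.1  8.7] rz 0.0
```

>>> {"name": "play_rows", "arguments": {"increments": [{"slide": [0, 0, -20], "angular": [0, 0, 0], "claw": -0.2}, {"slide": [0, 0, -30], "angular": [0, 0, 0], "claw": -0.2}, {"slide": [0, 0, -30], "angular": [0, 0, 0], "claw": -0.2}, {"slide": [0, 0, 0], "angular": [0, 0, 7], "claw": -0.2}, {"slide": [0, 0, 0], "angular": [0, 0, 7], "claw": -0.2}, {"slide": [0, 0, 0], "angular": [0, 0, 7], "claw": -0.2}, {"slide": [0, 0, 0], "angular": [0, 0, 7], "claw": -0.2}, {"slide": [0, 0, 0], "angular": [0, 0, 7], "claw": -0.2}]}}

```text
time: 4.15
ee_pos: [0.4455, -0.3289, 0.1173]
tcp_rot: [180.0, 0.1, 109.0]
wrist_force: [0.0, 0.1, -1.5]
opening: 0.05
grasp_force: 21.4
```

```bash
python3 -c "
from h import *
to([.5727,.0248,.12],109.3)"
```

```text
t 4.15 p [ 0.4455 -0.3289  0.1173] rot [1.80e+02 1.00e-01 1.09e+02] q [-36.   5.  -5.  80.   0.  35.] F [ 0.   0.1 -1.5] op 0.05 21.417108178138733
slide mm [292.9 235.5  -2.8] rz -0.3
```

>>> {"name": "play_rows", "arguments": {"increments": [{"slide": [18, 14.5, -3], "angular": [0, 0, 0], "claw": -0.2}, {"slide": [36.6, 29.4, 0], "angular": [0, 0, 0], "claw": -0.2}, {"slide": [36.6, 29.4, 0], "angular": [0, 0, 0], "claw": -0.2}, {"slide": [36.6, 29.4, 0], "angular": [0, 0, 0], "claw": -0.2}, {"slide": [36.6, 29.4, 0], "angular": [0, 0, 0], "claw": -0.2}, {"slide": [36.6, 29.4, 0], "angular": [0, 0, 0], "claw": -0.2}, {"slide": [36.6, 29.4, 0], "angular": [0, 0, 0], "claw": -0.2}]}}

```text
time: 4.85
ee_pos: [0.5475, -0.0395, 0.1205]
tcp_rot: [179.9, 0.0, 109.3]
wrist_force: [1.5, -0.8, -1.7]
opening: 0.0495
grasp_force: 21.4
```

>>> {"name": "play_rows", "arguments": {"increments": [{"slide": [36.6, 29.4, 0], "angular": [0, 0, 0], "claw": -0.2}, {"slide": [18, 14.5, 0], "angular": [0, 0, 0], "claw": -0.2}, {"slide": [0, 0, 0], "angular": [0, 0, 0], "claw": -0.2}, {"slide": [0, 0, 0], "angular": [0, 0, 0], "claw": -0.2}]}}

```text
time: 5.25
ee_pos: [0.5703, 0.025, 0.1198]
tcp_rot: [180.0, 0.0, 109.4]
wrist_force: [-0.1, -0.4, -0.8]
opening: 0.0497
grasp_force: 21.5
```

```bash
python3 -c "
from h import *
to([.5727,.0248,.12],109.3)
s=save('scene','pics/s3.png');t=save('top','pics/t3.png')
a=cv2.resize(s[100:300,250:450,::-1],(400,400));b=cv2.resize(t[145:245,245:345,::-1],(400,400))
cv2.imwrite('pics/c3.png',np.clip(np.hstack([a,b])*1.5,0,255).astype(np.uint8))"
```

```text
t 5.25 p [0.5703 0.025  0.1198] rot [180.    0.  109.4] q [ 3.  7. -2. 81. -0. 73.] F [-0.1 -0.4 -0.8] op 0.0497 21.456442773342133
slide mm [-0.9  2.2 -0.2] rz 0.1
```

View pics/c3.png

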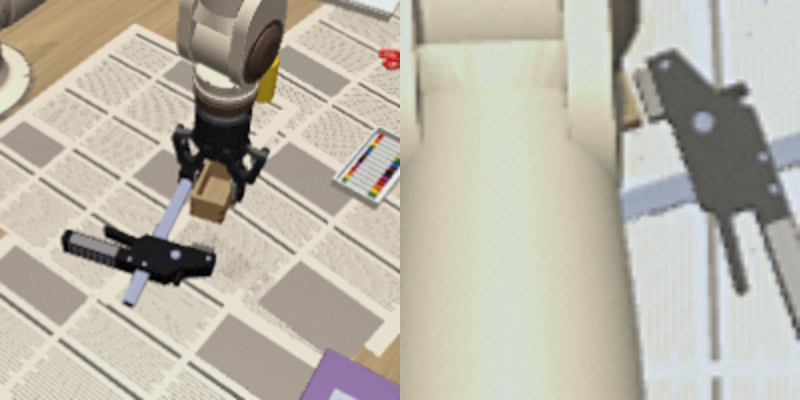

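The box hangs level in the fingers at (213,190) in the left half, short of the near pad, so I'll lower it.

>>> {"name": "play_rows", "arguments": {"increments": [{"slide": [-1, 2, 20], "angular": [0, 0, 0], "claw": -0.2}, {"slide": [0, 0, 25], "angular": [0, 0, 0], "claw": -0.2}, {"slide": [0, 0, 18], "angular": [0, 0, 0], "claw": -0.2}, {"slide": [0, 0, 10], "angular": [0, 0, 0], "claw": -0.2}, {"slide": [0, 0, 4], "angular": [0, 0, 0], "claw": -0.2}, {"slide": [0, 0, 2], "angular": [0, 0, 0], "claw": -0.2}, {"slide": [0, 0, 0], "angular": [0, 0, 0], "claw": -0.2}, {"slide": [0, 0, 0], "angular": [0, 0, 0], "claw": -0.2}]}}

```text
time: 6.15
ee_pos: [0.573, 0.0243, 0.0412]
tcp_rot: [179.9, 0.0, 109.3]
wrist_force: [0.9, -0.3, -2.3]
opening: 0.0499
grasp_force: 21.5
```

```bash
python3 -c "
from h import *
to([.5727,.0248,.0385],109.3)
s=save('scene','pics/s4.png')
a=cv2.resize(s[140:260,280:430,::-1],(750,600),interpolation=cv2.INTER_CUBIC)
cv2.imwrite('pics/c4.png',np.clip(a*1.5,0,255).astype(np.uint8))
o=np.array([.5228,-.0446]);n=np.array([.9437,.3309]);d=np.array([-.3309,.9437])
for x in(.045,.095):
  for z in(0,.045):
    P=o+n*x+d*(.049-.042); print(x,z,(proj('scene',[*P,z])-[280,140])*5)
"
```

```text
t 6.15 p [0.573  0.0243 0.0412] rot [179.9   0.  109.3] q [ 2.  9. -8. 72.  0. 73.] F [ 0.9 -0.3 -2.3] op 0.0499 21.45583212375641
slide mm [ 0.5 -0.1  2.7] rz -0.0
0.045 0 [322.47954428 417.38745596]
0.045 0.045 [325.20401183 374.49505498]
0.095 0 [398.41342559 441.56996025]
0.095 0.045 [403.63087155 399.00766623]
```

View pics/c4.png

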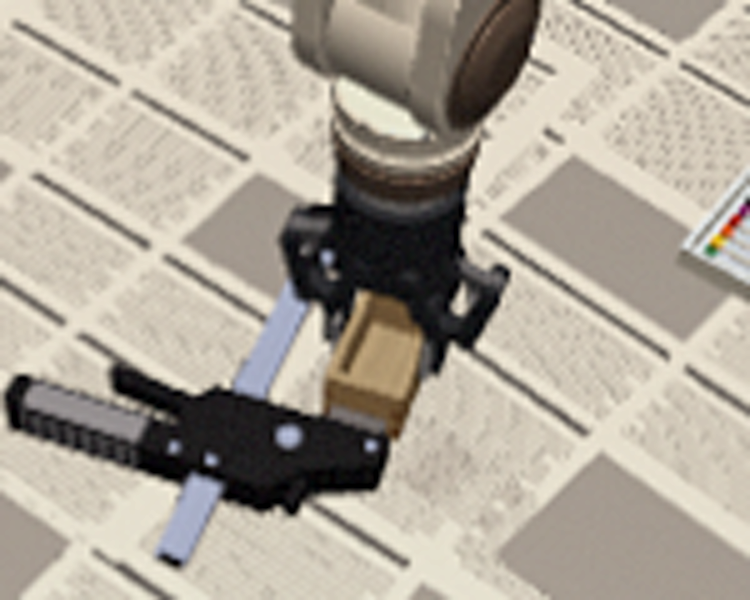

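The box's end panel rim corners are at (325,378) and (408,402), matching the prediction to about 1 mm. It clears the near pad, so I'll set it down and release.

>>> {"name": "play_rows", "arguments": {"increments": [{"slide": [0, 0, 1.5], "angular": [0, 0, 0], "claw": -0.2}, {"slide": [0, 0, 1], "angular": [0, 0, 0], "claw": -0.2}, {"slide": [0, 0, 0], "angular": [0, 0, 0], "claw": -0.2}, {"slide": [0, 0, 0], "angular": [0, 0, 0], "claw": 0.3}, {"slide": [0, 0, 0], "angular": [0, 0, 0], "claw": 0.5}, {"slide": [0, 0, 0], "angular": [0, 0, 0], "claw": 0.55}, {"slide": [0, 0, 0], "angular": [0, 0, 0], "claw": 0.55}]}}

```text
time: 6.9
ee_pos: [0.5724, 0.0243, 0.0377]
tcp_rot: [-180.0, -0.0, 109.3]
wrist_force: [-0.3, -0.5, -0.3]
opening: 0.066
grasp_force: 0.0
```

>>> {"name": "play_rows", "arguments": {"increments": [{"slide": [0, 0, 0], "angular": [0, 0, 0], "claw": 0.55}, {"slide": [0, 0, -10], "angular": [0, 0, 0], "claw": 0.55}, {"slide": [0, 0, -20], "angular": [0, 0, 0], "claw": 0.55}, {"slide": [0, 0, -30], "angular": [0, 0, 0], "claw": 0.55}, {"slide": [0, 0, -40], "angular": [0, 0, 0], "claw": 0.55}, {"slide": [0, 0, -20], "angular": [0, 0, 0], "claw": 1}]}}

```text
time: 7.5
ee_pos: [0.5732, 0.0244, 0.1621]
tcp_rot: [179.8, 0.1, 109.3]
wrist_force: [0.2, 0.0, 0.3]
opening: 0.0787
grasp_force: 0.0
```

>>> {"name": "play_rows", "arguments": {"increments": [{"slide": [0, 0, 0], "angular": [0, 0, -8.2], "claw": 1}, {"slide": [0, 0, 0], "angular": [0, 0, -8.2], "claw": 1}, {"slide": [0, 0, 0], "angular": [0, 0, -8.2], "claw": 1}, {"slide": [0, 0, 0], "angular": [0, 0, -8.2], "claw": 1}, {"slide": [0, 0, 0], "angular": [0, 0, -8.2], "claw": 1}, {"slide": [0, 0, 0], "angular": [0, 0, -8.2], "claw": 1}, {"slide": [0, 0, 0], "angular": [0, 0, -8.2], "claw": 1}, {"slide": [0, 0, 0], "angular": [0, 0, -8.2], "claw": 1}]}}

```text
time: 8.3
ee_pos: [0.5725, 0.0244, 0.1586]
tcp_rot: [180.0, 0.0, 175.2]
wrist_force: [-0.3, 0.6, 0.1]
opening: 0.0853
grasp_force: 0.0
```

>>> {"name": "play_rows", "arguments": {"increments": [{"slide": [0, 0, 0], "angular": [0, 0, -8.2], "claw": 1}, {"slide": [0, 0, 0], "angular": [0, 0, -8.2], "claw": 1}, {"slide": [0, 0, 0], "angular": [0, 0, -8.0], "claw": 1}, {"slide": [25, -20, 0], "angular": [0, 0, 0], "claw": 1}, {"slide": [35, -25, 0], "angular": [0, 0, 0], "claw": 1}, {"slide": [35, -25, 0], "angular": [0, 0, 0], "claw": 1}, {"slide": [35, -20, 0], "angular": [0, 0, 0], "claw": 1}, {"slide": [0, 0, 0], "angular": [0, 0, 0], "claw": 1}]}}

```text
time: 9.1
ee_pos: [0.4773, -0.1062, 0.159]
tcp_rot: [-179.9, 0.0, -160.9]
wrist_force: [1.4, 0.6, 1.1]
opening: 0.0852
grasp_force: 0.0
```

```bash
python3 -c "
from h import *
to([.4742,-.1115,.08],-160.7)
t=save('top','pics/t5.png');s=save('scene','pics/s5.png')
a=cv2.resize(s[140:260,280:380,::-1],(400,480));b=cv2.resize(t[145:265,245:345,::-1],(400,480),interpolation=cv2.INTER_CUBIC)
cv2.imwrite('pics/c5.png',np.clip(np.hstack([a,b])*1.5,0,255).astype(np.uint8))"
```

```text
t 9.1 p [ 0.4773 -0.1062  0.159 ] rot [-179.9    0.  -160.9] q [-13.  -4.  -9.  85.  -0. -32.] F [1.4 0.6 1.1] op 0.0852 0.0
slide mm [ 4.7 -3.9 79. ] rz -0.2
```

View pics/c5.png

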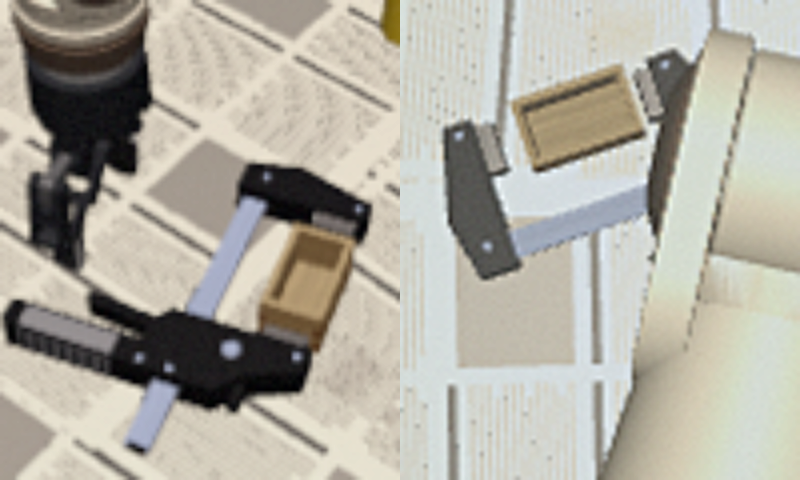

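The box stands aligned between the pads, spanning (515,65)-(645,168) in the right half, and clamp and jaw haven't moved. I'll descend over grip and trigger.

>>> {"name": "play_rows", "arguments": {"increments": [{"slide": [5, -4, 30], "angular": [0, 0, 0], "claw": 1}, {"slide": [0, 0, 40], "angular": [0, 0, 0], "claw": 1}, {"slide": [0, 0, 27], "angular": [0, 0, 0], "claw": 1}, {"slide": [0, 0, 0], "angular": [0, 0, 0], "claw": 1}, {"slide": [0, 0, 0], "angular": [0, 0, 0], "claw": 1}]}}

```text
time: 9.7
ee_pos: [0.4767, -0.1084, 0.0616]
tcp_rot: [180.0, -0.0, -160.6]
wrist_force: [0.2, -0.0, 0.2]
opening: 0.0855
grasp_force: 0.0
```

>>> {"name": "play_rows", "arguments": {"increments": [{"slide": [0, 0, 12], "angular": [0, 0, 0], "claw": 1}, {"slide": [0, 0, 12], "angular": [0, 0, 0], "claw": 1}, {"slide": [0, 0, 11], "angular": [0, 0, 0], "claw": 1}, {"slide": [0, 0, 0], "angular": [0, 0, 0], "claw": 1}, {"slide": [0, 0, 0], "angular": [0, 0, 0], "claw": 1}]}}

```text
time: 10.2
ee_pos: [0.4759, -0.109, 0.0256]
tcp_rot: [180.0, -0.0, -160.7]
wrist_force: [0.3, -0.8, 0.1]
opening: 0.0853
grasp_force: 0.0
```

```bash
python3 -c "
from h import *
to([.4742,-.1115,.022],-160.7)"
```

```text
t 10.2 p [ 0.4759 -0.109   0.0256] rot [ 180.    -0.  -160.7] q [-13.  -2. -22.  70.   0. -32.] F [ 0.3 -0.8  0.1] op 0.0853 0.0
slide mm [ 2.5 -1.8  3.6] rz -0.0
```

>>> {"name": "play_rows", "arguments": {"increments": [{"slide": [2, -2, 2], "angular": [0, 0, 0], "claw": 0.6}, {"slide": [0, 0, 0], "angular": [0, 0, 0], "claw": 0.35}, {"slide": [0, 0, 0], "angular": [0, 0, 0], "claw": 0.3}, {"slide": [0, 0, 0], "angular": [0, 0, 0], "claw": 0.3}], "squeeze": 25}}

```text
time: 10.6
ee_pos: [0.4748, -0.1113, 0.0241]
tcp_rot: [180.0, 0.0, -160.7]
wrist_force: [-1.4, 2.8, 2.0]
opening: 0.0553
grasp_force: 1.7
```

>>> {"name": "play_rows", "arguments": {"increments": [{"slide": [0, -1.5, 0], "angular": [0, 0, 0], "claw": 0.2}, {"slide": [0, -2, 0], "angular": [0, 0, 0], "claw": 0.1}, {"slide": [0, -2, 0], "angular": [0, 0, 0], "claw": 0.0}, {"slide": [0, -2, 0], "angular": [0, 0, 0], "claw": -0.1}, {"slide": [0, -1.5, 0], "angular": [0, 0, 0], "claw": -0.2}, {"slide": [0, 0, 0], "angular": [0, 0, 0], "claw": -0.3}, {"slide": [0, 0, 0], "angular": [0, 0, 0], "claw": -0.3}]}}

```text
time: 11.3
ee_pos: [0.4783, -0.1201, 0.0249]
tcp_rot: [-180.0, 0.1, -160.7]
wrist_force: [-4.9, 3.7, 12.3]
opening: 0.0361
grasp_force: 25.2
```

```bash
cat >> h.py <<'E'
def pads(f):
    im=save('top',f); hsv=cv2.cvtColor(im,cv2.COLOR_RGB2HSV); return im
E
python3 -c "
from h import *
to([.4742,-.1115,.022],-160.7)
t=save('top','pics/t6.png');s=save('scene','pics/s6.png')
a=cv2.resize(s[140:260,280:380,::-1],(400,480));b=cv2.resize(t[145:265,245:345,::-1],(400,480),interpolation=cv2.INTER_CUBIC)
cv2.imwrite('pics/c6.png',np.clip(np.hstack([a,b])*1.5,0,255).astype(np.uint8))"
```

```text
t 11.3 p [ 0.4783 -0.1201  0.0249] rot [-1.800e+02  1.000e-01 -1.607e+02] q [-14.  -1. -21.  70.   0. -33.] F [-4.9  3.7 12.3] op 0.0361 25.189148280769587
slide mm [1.  9.5 2.9] rz 0.0
```

View pics/c6.png

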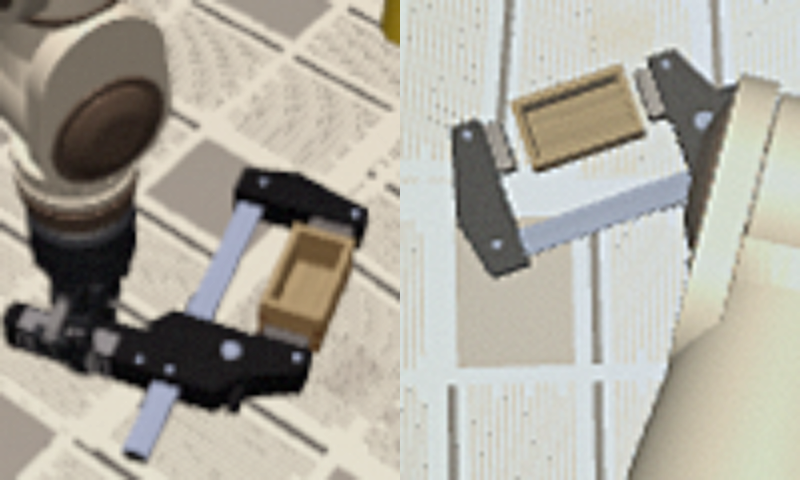

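Full squeeze at 36 mm opening. The jaw moved in about 2 px with the clamp nearly still and the box untouched. I'll continue, raising the hand 3 mm since the tips press the table.

>>> {"name": "play_rows", "arguments": {"increments": [{"slide": [0, 1, 0], "angular": [0, 0, 0], "claw": -0.1}, {"slide": [0, 2, -1], "angular": [0, 0, 0], "claw": 0.05}, {"slide": [0, 2, -1], "angular": [0, 0, 0], "claw": 0.15}, {"slide": [0, 2, -1], "angular": [0, 0, 0], "claw": 0.25}, {"slide": [0, 2, 0], "angular": [0, 0, 0], "claw": 0.36}, {"slide": [0, 0, 0], "angular": [0, 0, 0], "claw": 0.38}, {"slide": [0, 0, 0], "angular": [0, 0, 0], "claw": 0.38}]}}

```text
time: 12.1
ee_pos: [0.4751, -0.1115, 0.0269]
tcp_rot: [-180.0, 0.0, -160.7]
wrist_force: [-0.1, 0.9, 0.3]
opening: 0.0588
grasp_force: 0.0
```

>>> {"name": "play_rows", "arguments": {"increments": [{"slide": [0, 0, 0], "angular": [0, 0, 0], "claw": 0.28}, {"slide": [0, -1.5, 0], "angular": [0, 0, 0], "claw": 0.2}, {"slide": [0, -2, 0], "angular": [0, 0, 0], "claw": 0.1}, {"slide": [0, -2, 0], "angular": [0, 0, 0], "claw": 0.0}, {"slide": [0, -2, 0], "angular": [0, 0, 0], "claw": -0.1}, {"slide": [0, -1.5, 0], "angular": [0, 0, 0], "claw": -0.2}, {"slide": [0, 0, 0], "angular": [0, 0, 0], "claw": -0.3}, {"slide": [0, 0, 0], "angular": [0, 0, 0], "claw": -0.3}]}}

```text
time: 12.9
ee_pos: [0.4781, -0.1197, 0.0281]
tcp_rot: [180.0, 0.1, -160.7]
wrist_force: [-5.5, 2.8, 13.8]
opening: 0.0354
grasp_force: 25.2
```

```bash
cat >> h.py <<'E'
d=np.array([-.3309,.9437]); n=np.array([.9437,.3309]); o=np.array([.5228,-.0446])
def meas(f):
    im=cv2.imread(f); h=cv2.cvtColor(im,cv2.COLOR_BGR2HSV)
    k=np.zeros(im.shape[:2],np.uint8); k[165:220,250:292]=((h[...,2]<55)[165:220,250:292])
    nn,l,s,c=cv2.connectedComponentsWithStats(k); i=1+np.argmax(s[1:,4])
    q=onz('top',*c[i],.031)[:2]-o
    k=np.zeros(im.shape[:2],np.uint8); k[150:200,265:312]=(((h[...,1]>45)&(h[...,0]<30))[150:200,265:312])
    nn,l,s2,c2=cv2.connectedComponentsWithStats(k); j=1+np.argmax(s2[1:,4])
    b=onz('top',*c2[j],.035)[:2]-o
    print(f,'jaw area',s[i,4],'x,y',(q@n).round(4),(q@d).round(4),'box',s2[j,4],(b@n).round(4),(b@d).round(4))
E
python3 -c "
from h import *
to([.4742,-.1115,.022],-160.7)
t=save('top','pics/t7.png')
for i in(5,6,7): meas(f'pics/t{i}.png')"
```

```text
t 12.9 p [ 0.4781 -0.1197  0.0281] rot [ 1.800e+02  1.000e-01 -1.607e+02] q [-14.  -1. -21.  70.   0. -33.] F [-5.5  2.8 13.8] op 0.0354 25.150628598312323
slide mm [1.  9.  6.1] rz 0.0
pics/t5.png jaw area 60 x,y 0.0453 0.1483 box 551 0.0687 0.0489
pics/t6.png jaw area 64 x,y 0.0318 0.1401 box 551 0.0687 0.0488
pics/t7.png jaw area 42 x,y 0.055 0.137 box 554 0.0687 0.0488
```

```bash
sed -i 's/<55)\[165/<75)[165/' h.py; python3 -c "
from h import *
for f in('top','t5','t6','t7'): meas(f'pics/{f}.png')"
```

```text
Traceback (most recent call last):
  File "h.py", line 31, in meas
    nn,l,s2,c2=cv2.connectedComponentsWithStats(k); j=1+np.argmax(s2[1:,4])
                                                        ~~~~~~~~~^^^^^^^^^^
ValueError: attempt to get argmax of an empty sequence
```

>>> {"name": "play_rows", "arguments": {"increments": [{"slide": [0, 1, 0], "angular": [0, 0, 0], "claw": -0.1}, {"slide": [0, 2, 0], "angular": [0, 0, 0], "claw": 0.05}, {"slide": [0, 2, 0], "angular": [0, 0, 0], "claw": 0.15}, {"slide": [0, 2, 0], "angular": [0, 0, 0], "claw": 0.25}, {"slide": [0, 2, 0], "angular": [0, 0, 0], "claw": 0.36}, {"slide": [0, 0, 0], "angular": [0, 0, 0], "claw": 0.38}, {"slide": [0, 0, 0], "angular": [0, 0, 0], "claw": 0.38}]}}

```text
time: 13.65
ee_pos: [0.4748, -0.1114, 0.0267]
tcp_rot: [180.0, -0.0, -160.7]
wrist_force: [-0.8, 0.2, 0.6]
opening: 0.0588
grasp_force: 0.0
```

>>> {"name": "play_rows", "arguments": {"increments": [{"slide": [0, 0, 0], "angular": [0, 0, 0], "claw": 0.28}, {"slide": [0, -1.5, 0], "angular": [0, 0, 0], "claw": 0.2}, {"slide": [0, -2, 0], "angular": [0, 0, 0], "claw": 0.1}, {"slide": [0, -2, 0], "angular": [0, 0, 0], "claw": 0.0}, {"slide": [0, -2, 0], "angular": [0, 0, 0], "claw": -0.1}, {"slide": [0, -1.5, 0], "angular": [0, 0, 0], "claw": -0.2}, {"slide": [0, 0, 0], "angular": [0, 0, 0], "claw": -0.3}, {"slide": [0, 0, 0], "angular": [0, 0, 0], "claw": -0.3}]}}

```text
time: 14.45
ee_pos: [0.478, -0.1197, 0.0281]
tcp_rot: [180.0, 0.1, -160.7]
wrist_force: [-5.7, 2.8, 13.9]
opening: 0.0355
grasp_force: 25.3
```

```bash
python3 -c "
from h import *
to([.4742,-.1115,.022],-160.7)
t=save('top','pics/t8.png');meas('pics/t8.png')"
```

```text
t 14.45 p [ 0.478  -0.1197  0.0281] rot [ 1.800e+02  1.000e-01 -1.607e+02] q [-14.  -1. -21.  70.   0. -33.] F [-5.7  2.8 13.9] op 0.0355 25.29758362667053
slide mm [0.9 9.  6.1] rz 0.0
pics/t8.png jaw area 417 x,y 0.0356 0.1188 box 556 0.0686 0.0492
```

```bash
python3 -c "
from h import *
for f in('t5','t6','t7','t8'): meas(f'pics/{f}.png')"
```

```text
pics/t5.png jaw area 420 x,y 0.0352 0.1366 box 551 0.0687 0.0489
pics/t6.png jaw area 420 x,y 0.0347 0.1305 box 551 0.0687 0.0488
pics/t7.png jaw area 425 x,y 0.0356 0.1246 box 554 0.0687 0.0488
pics/t8.png jaw area 417 x,y 0.0356 0.1188 box 556 0.0686 0.0492
```

>>> {"name": "play_rows", "arguments": {"increments": [{"slide": [0, 1, 0], "angular": [0, 0, 0], "claw": -0.1}, {"slide": [0, 2, 0], "angular": [0, 0, 0], "claw": 0.05}, {"slide": [0, 2, 0], "angular": [0, 0, 0], "claw": 0.15}, {"slide": [0, 2, 0], "angular": [0, 0, 0], "claw": 0.25}, {"slide": [0, 2, 0], "angular": [0, 0, 0], "claw": 0.36}, {"slide": [0, 0, 0], "angular": [0, 0, 0], "claw": 0.38}, {"slide": [0, 0, 0], "angular": [0, 0, 0], "claw": 0.38}]}}

```text
time: 15.2
ee_pos: [0.4748, -0.1114, 0.0267]
tcp_rot: [180.0, -0.0, -160.7]
wrist_force: [-0.1, 0.5, -0.3]
opening: 0.0591
grasp_force: 0.0
```

>>> {"name": "play_rows", "arguments": {"increments": [{"slide": [0, 0, 0], "angular": [0, 0, 0], "claw": 0.28}, {"slide": [0, -1.5, 0], "angular": [0, 0, 0], "claw": 0.2}, {"slide": [0, -2, 0], "angular": [0, 0, 0], "claw": 0.1}, {"slide": [0, -2, 0], "angular": [0, 0, 0], "claw": 0.0}, {"slide": [0, -2, 0], "angular": [0, 0, 0], "claw": -0.1}, {"slide": [0, -1.5, 0], "angular": [0, 0, 0], "claw": -0.2}, {"slide": [0, 0, 0], "angular": [0, 0, 0], "claw": -0.3}, {"slide": [0, 0, 0], "angular": [0, 0, 0], "claw": -0.3}]}}

```text
time: 16.0
ee_pos: [0.478, -0.1196, 0.0281]
tcp_rot: [180.0, 0.1, -160.7]
wrist_force: [-5.9, 3.7, 13.9]
opening: 0.0356
grasp_force: 25.1
```

```bash
python3 -c "
from h import *
to([.4742,-.1115,.022],-160.7)
t=save('top','pics/t9.png');meas('pics/t9.png');s=save('scene','pics/s9.png')
a=cv2.resize(s[140:260,280:380,::-1],(400,480));b=cv2.resize(t[145:265,245:345,::-1],(400,480),interpolation=cv2.INTER_CUBIC)
cv2.imwrite('pics/c9.png',np.clip(np.hstack([a,b])*1.5,0,255).astype(np.uint8))"
```

```text
t 16.0 p [ 0.478  -0.1196  0.0281] rot [ 1.800e+02  1.000e-01 -1.607e+02] q [-14.  -1. -21.  70.   0. -33.] F [-5.9  3.7 13.9] op 0.0356 25.109593829056394
slide mm [0.9 8.9 6.1] rz 0.0
pics/t9.png jaw area 412 x,y 0.0364 0.1129 box 563 0.0687 0.043
```

View pics/c9.png

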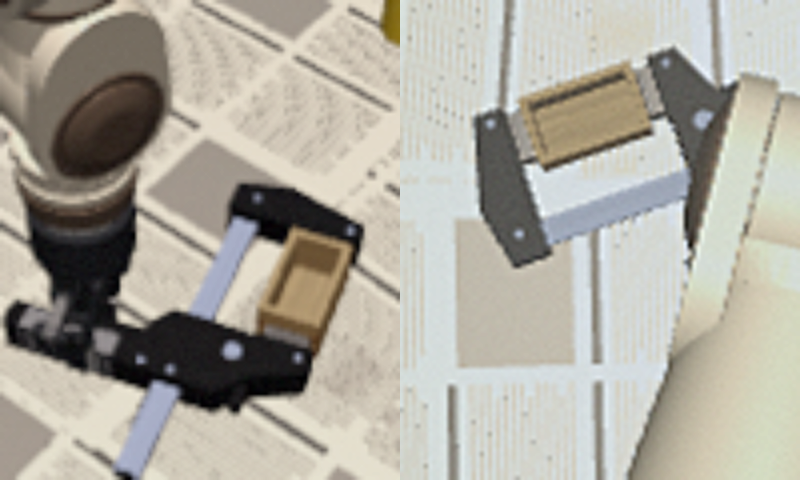

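Pads now just reach the box: it has slid 6 mm to the near pad and is still square. One more pump should give about 16 N, and I'll stop short of home to read the trigger force.

>>> {"name": "play_rows", "arguments": {"increments": [{"slide": [0, 1, 0], "angular": [0, 0, 0], "claw": -0.1}, {"slide": [0, 2, 0], "angular": [0, 0, 0], "claw": 0.05}, {"slide": [0, 2, 0], "angular": [0, 0, 0], "claw": 0.15}, {"slide": [0, 2, 0], "angular": [0, 0, 0], "claw": 0.25}, {"slide": [0, 2, 0], "angular": [0, 0, 0], "claw": 0.36}, {"slide": [0, 0, 0], "angular": [0, 0, 0], "claw": 0.38}, {"slide": [0, 0, 0], "angular": [0, 0, 0], "claw": 0.38}]}}

```text
time: 16.8
ee_pos: [0.4749, -0.1115, 0.0267]
tcp_rot: [180.0, -0.0, -160.7]
wrist_force: [-1.1, -0.0, -0.5]
opening: 0.0586
grasp_force: 0.0
```

>>> {"name": "play_rows", "arguments": {"increments": [{"slide": [0, 0, 0], "angular": [0, 0, 0], "claw": 0.28}, {"slide": [0, -1.5, 0], "angular": [0, 0, 0], "claw": 0.2}, {"slide": [0, -2, 0], "angular": [0, 0, 0], "claw": 0.1}, {"slide": [0, -2, 0], "angular": [0, 0, 0], "claw": 0.0}, {"slide": [0, -2, 0], "angular": [0, 0, 0], "claw": -0.06}, {"slide": [0, -1.5, 0], "angular": [0, 0, 0], "claw": -0.11}, {"slide": [0, 0, 0], "angular": [0, 0, 0], "claw": -0.11}, {"slide": [0, 0, 0], "angular": [0, 0, 0], "claw": -0.11}], "squeeze": 30}}

```text
time: 17.6
ee_pos: [0.4777, -0.1191, 0.0278]
tcp_rot: [179.9, 0.0, -160.6]
wrist_force: [-7.1, 6.4, 14.0]
opening: 0.0382
grasp_force: 10.7
```

>>> {"name": "play_rows", "arguments": {"increments": [{"slide": [0, 0, 0], "angular": [0, 0, 0], "claw": -0.2}, {"slide": [0, 0, 0], "angular": [0, 0, 0], "claw": -0.3}, {"slide": [0, 0, 0], "angular": [0, 0, 0], "claw": -0.3}, {"slide": [0, 0, 0], "angular": [0, 0, 0], "claw": -0.3}]}}

```text
time: 18.0
ee_pos: [0.478, -0.1199, 0.0281]
tcp_rot: [180.0, 0.1, -160.7]
wrist_force: [-5.7, 2.0, 14.4]
opening: 0.0359
grasp_force: 30.5
```

```bash
python3 -c "
from h import *
to([.4742,-.1115,.022],-160.7)
t=save('top','pics/t10.png');meas('pics/t9.png');meas('pics/t10.png');s=save('scene','pics/s10.png')
a=cv2.resize(s[140:260,280:380,::-1],(400,480));b=cv2.resize(t[145:265,245:345,::-1],(400,480),interpolation=cv2.INTER_CUBIC)
cv2.imwrite('pics/c10.png',np.clip(np.hstack([a,b])*1.5,0,255).astype(np.uint8))"
```

```text
t 18.0 p [ 0.478  -0.1199  0.0281] rot [ 1.800e+02  1.000e-01 -1.607e+02] q [-14.  -1. -21.  70.   0. -33.] F [-5.7  2.  14.4] op 0.0359 30.50800566779799
slide mm [0.9 9.2 6.1] rz 0.0
pics/t9.png jaw area 412 x,y 0.0364 0.1129 box 563 0.0687 0.043
pics/t10.png jaw area 400 x,y 0.0359 0.1081 box 568 0.0692 0.0404
```

View pics/c10.png

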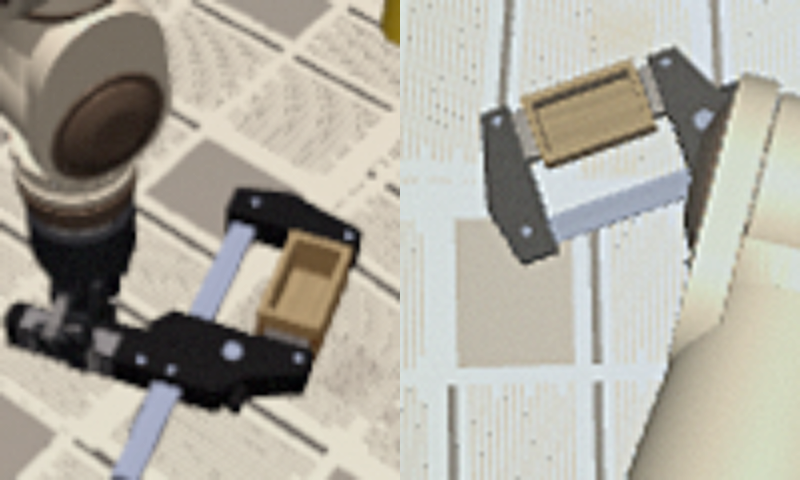

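At 38.2 mm opening the trigger read 10.7 N, so the box force is now roughly 10 N. That's inside the band but near its low edge. One more tooth adds about 15 N, and I'll check the force before going home.

>>> {"name": "play_rows", "arguments": {"increments": [{"slide": [0, 1, 0], "angular": [0, 0, 0], "claw": -0.1}, {"slide": [0, 2, 0], "angular": [0, 0, 0], "claw": 0.05}, {"slide": [0, 2, 0], "angular": [0, 0, 0], "claw": 0.15}, {"slide": [0, 2, 0], "angular": [0, 0, 0], "claw": 0.25}, {"slide": [0, 2, 0], "angular": [0, 0, 0], "claw": 0.36}, {"slide": [0, 0, 0], "angular": [0, 0, 0], "claw": 0.38}, {"slide": [0, 0, 0], "angular": [0, 0, 0], "claw": 0.38}]}}

```text
time: 18.8
ee_pos: [0.4748, -0.1114, 0.0266]
tcp_rot: [180.0, -0.0, -160.7]
wrist_force: [0.6, -0.3, -0.2]
opening: 0.0589
grasp_force: 0.0
```

>>> {"name": "play_rows", "arguments": {"increments": [{"slide": [0, 0, 0], "angular": [0, 0, 0], "claw": 0.28}, {"slide": [0, -1.5, 0], "angular": [0, 0, 0], "claw": 0.2}, {"slide": [0, -2, 0], "angular": [0, 0, 0], "claw": 0.12}, {"slide": [0, -2, 0], "angular": [0, 0, 0], "claw": 0.05}, {"slide": [0, -1, 0], "angular": [0, 0, 0], "claw": 0.03}, {"slide": [0, 0, 0], "angular": [0, 0, 0], "claw": 0.03}, {"slide": [0, 0, 0], "angular": [0, 0, 0], "claw": 0.03}], "squeeze": 35}}

```text
time: 19.5
ee_pos: [0.4765, -0.1166, 0.0278]
tcp_rot: [179.8, 0.0, -160.6]
wrist_force: [-8.2, 6.3, 14.2]
opening: 0.0439
grasp_force: 12.4
```

>>> {"name": "play_rows", "arguments": {"increments": [{"slide": [0, -1, 0], "angular": [0, 0, 0], "claw": -0.03}, {"slide": [0, -1, 0], "angular": [0, 0, 0], "claw": -0.08}, {"slide": [0, 0, 0], "angular": [0, 0, 0], "claw": -0.11}, {"slide": [0, 0, 0], "angular": [0, 0, 0], "claw": -0.11}, {"slide": [0, 0, 0], "angular": [0, 0, 0], "claw": -0.11}]}}

```text
time: 20.0
ee_pos: [0.4774, -0.1192, 0.0284]
tcp_rot: [180.0, 0.0, -160.7]
wrist_force: [-9.7, 2.6, 19.2]
opening: 0.0383
grasp_force: 18.6
```

```bash
python3 -c "
from h import *
to([.4742,-.1115,.022],-160.7)
t=save('top','pics/t11.png');meas('pics/t11.png')"
```

```text
t 20.0 p [ 0.4774 -0.1192  0.0284] rot [ 180.     0.  -160.7] q [-14.  -1. -21.  70.   0. -33.] F [-9.7  2.6 19.2] op 0.0383 18.558161985129118
slide mm [0.5 8.3 6.4] rz 0.0
pics/t11.png jaw area 401 x,y 0.0354 0.104 box 565 0.0694 0.0381
```

>>> {"name": "play_rows", "arguments": {"increments": [{"slide": [0, 0, 0], "angular": [0, 0, 0], "claw": -0.2}, {"slide": [0, 0, 0], "angular": [0, 0, 0], "claw": -0.3}, {"slide": [0, 0, 0], "angular": [0, 0, 0], "claw": -0.3}, {"slide": [0, 0, 0], "angular": [0, 0, 0], "claw": -0.3}, {"slide": [0, 0, 0], "angular": [0, 0, 0], "claw": -0.3}]}}

```text
time: 20.55
ee_pos: [0.4778, -0.12, 0.0288]
tcp_rot: [-179.9, 0.0, -160.7]
wrist_force: [-8.9, -2.4, 19.8]
opening: 0.0353
grasp_force: 35.2
```

```bash
python3 -c "
from h import *
to([.4742,-.1115,.022],-160.7)
t=save('top','pics/t12.png');meas('pics/t12.png')
im=cv2.imread('pics/t12.png');h=cv2.cvtColor(im,cv2.COLOR_BGR2HSV);k=np.zeros(im.shape[:2],np.uint8);k[150:200,265:312]=((h[...,1]>45)&(h[...,0]<30))[150:200,265:312]
r=cv2.minAreaRect(max(cv2.findContours(k,0,2)[0],key=cv2.contourArea));print(r)
print(bot.job_done())"
```

```text
t 20.55 p [ 0.4778 -0.12    0.0288] rot [-179.9    0.  -160.7] q [-14.  -1. -21.  70.  -0. -33.] F [-8.9 -2.4 19.8] op 0.0353 35.19762020849157
slide mm [0.6 9.2 6.8] rz 0.0
pics/t12.png jaw area 403 x,y 0.0369 0.1027 box 562 0.0699 0.0378
((292.515380859375, 172.37692260742188), (19.359037399291992, 29.787399291992188), 70.55996704101562)
the job is handed in; nothing more can be done
None
```

I handed the job in at 20.6 s with the middle box standing square between the pads, pressed with about 20 N (estimated from the trigger force), and the hand still holding grip and trigger squeezed home; the judge returned no verdict.

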